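# Hang the big ladle back on the rail between its neighbours

## Task

Two steel ladles with hooks on their backs stand upright on the worktop. Take the one with the bigger, deeper cup and longer handle and hang it by its hook on the upper rail of the wire rack, in the gap between the two ladles already hanging there, lowering it in gently without knocking those out of place, and let go. Leave the small ladle standing where it is.

Things in the scene. Friction and masses are not known exactly. Their poses are not given: they have to be found in the camera images.
- ladle_big: The ladle to hang, 200 mm tall, 0.14 kg; origin at the centre of its cup's underside. Round steel cup 60 mm across, 55 mm deep; from the back of its rim (+x) a flat shaft 14 mm wide, 4 mm thick rises, centred 32 mm behind the origin, with a wooden grip on top and a hook on its back. Axes: z up the shaft, x from cup to hook. Starts standing, hook roughly away from the robot.
- ladle_big_grip (a point): Middle of the big ladle's round dark wooden grip: 18 mm in diameter, upright, reaching 24 mm above and 23 mm below this point; 176 mm above the cup's underside, 32 mm behind (+x) the cup's centre. Same axes as the ladle.
- ladle_big_hook (a point): Seat of the big ladle's hook: where the rail's centre lies when hung. 19 mm behind (+x) and 46 mm below the middle of the grip, 130 mm above the cup's underside. The hook is a bent strap 14 mm wide, 4 mm thick, open downward behind the shaft; clear mouth 36 mm, from 17 mm in front of to 19 mm behind this point; its lip ends 24 mm below this point. Same axes.
- ladle_small_grip (a point): Middle of the grip of the small ladle that stays standing: same kind, grip and hook as the big one, but only 125 mm tall, with a cup 42 mm across and 32 mm deep; this point is 101 mm above the cup's underside. Axes as for the big ladle. It may stand left or right of the big one, so that the big one has to be carried over or round it.
- rail_middle (a point): Middle of the fixed wire rack's upper rail, on its centre line, 160 mm above the worktop: a round bar 8 mm thick, 340 mm long, between two 10 mm posts no higher than itself, each on a foot 120 mm long across the rail. Axes: y along the rail (to the robot's left), x across it away from the robot, z up. Ladles hang with their cups on the robot's side (-x).
- rest_bar_middle (a point): Middle of the rack's lower bar, 8 mm thick, parallel to the rail, 100 mm below it and 5 mm nearer the robot. Hanging ladles lean back about 5 degrees against it, cup underside about 26 mm above the worktop. So a ladle must be lowered in front (-x) of both bars with its hook's mouth over the rail. Axes as the rail.
- hung_left_hook (a point): Hook seat of the loose ladle hanging left (+y) of the gap, on the rail's centre line. It is like the big ladle: 60 mm cup; its grip's middle is 46 mm above and 19 mm nearer the robot, its top 70 mm above the seat. Same axes as the big ladle. The two hanging ladles are 148 to 180 mm apart, so 88 to 120 mm is free between their cups, 130 to 162 mm between their grips.
- hung_right_hook (a point): The same for the loose ladle hanging right (-y) of the gap.
There are look-alikes about, which are no part of the job. Leave any blue look-alike of the part that bears ladle_small_grip alone.

How it is judged (in metres and radians):
On the way:
1. the big ladle is lifted off the worktop, its hook above the rail (z of ladle_big_hook in the frame of rail_middle above 0.02 m), for 0.1 s.
At the end, for the whole second after the job is handed in: Big ladle at rest on the upper rail between the others: hook seat within 18 mm of the rail across, -10 to +12 mm in height, 45 to 135 mm along from each neighbour, lean under 15 degrees; both neighbours still hung within the same limits; small ladle upright, within 30 mm of its start (z of ladle_big_hook in the frame of rail_middle between -0.01 and 0.012 m and x of ladle_big_hook in the frame of rail_middle between -0.018 and 0.018 m and y of ladle_big_hook in the frame of hung_left_hook between -0.135 and -0.045 m and y of ladle_big_hook in the frame of hung_right_hook between 0.045 and 0.135 m and angle between ladle_big_grip's own z axis and vertical below 0.26 rad and linear speed of ladle_big below 0.03 m/s and z of hung_left_hook in the frame of rail_middle between -0.01 and 0.012 m and x of hung_left_hook in the frame of rail_middle between -0.018 and 0.018 m and z of hung_right_hook in the frame of rail_middle between -0.01 and 0.012 m and x of hung_right_hook in the frame of rail_middle between -0.018 and 0.018 m and distance of ladle_small_grip from where it was at the start of the episode below 0.03 m and angle between ladle_small_grip's own z axis and vertical below 0.15 rad); the robot touches nothing.
It fails at once if the left hanging ladle is knocked more than 25 mm from its place (distance of hung_left_hook from where it was at the start of the episode above 0.025 m).
It fails at once if the right hanging ladle is knocked more than 25 mm from its place (distance of hung_right_hook from where it was at the start of the episode above 0.025 m).
It also fails if it takes over 42 s, if anything falls off the work surface, if the arm or the gripper's body presses on something with over 40 N, if the wrist force passes 120 N, or if a joint passes its speed limit or range.

## Robot

A 6-joint arm with a two-finger parallel gripper is mounted at the origin on a cart in front of the work surface, level with it; the furniture and walls round the work are solid. World frame = base frame: x ahead of the robot, y to its left, z up, the work surface at z = 0. Lengths are in m, angles in degrees, forces in N, time in s.
With the tool pointing down it reaches from about 0.275 to 0.75 m from the base axis. Payload 10.2 kg.
Tool frame: the origin (TCP) lies on the centre line of the jaws, within the pads' length; the fingertips stand 22 mm ahead of it and the grasp point (between the pads) lies 3 mm ahead of it; z points along the fingers, x is the direction in which the jaws open and shut, and the axes are right-handed (so a half turn about z gives the same grasp; the last joint's range is limited). The gripper opens to 88 mm and grips with 3 to 60 N. Pads are 18 mm wide; open, the fingers measure 123 mm over their backs; the gripper's body (75 mm by 187 mm) begins 45 mm behind the grasp point.
Start: joints at [-77.888, 17.928, 85.812, -0, 76.261, -12.8], TCP at [0.221, -0.476, 0.261] pointing down, gripper open.
Joint ranges: [-168.41, 168.41], [-55.51, 124.54], [10.69, 146.95], [-70.63, 250.63], [1, 178], [-165.06, 165.06]. Speed limits (degrees/s): [136.94, 136.94, 172.46, 180, 180, 180].

## Interface

Orientations are given as [roll, pitch, yaw] about the fixed x, y, z axes, in that order (R = Rz(yaw) Ry(pitch) Rx(roll)).
In Python, from cell import bot gives the robot as it stands.
- The arm moves only by the tool play_rows, never from a script. Its argument "moves" is a list of rows, each an object with "rotation": the turn, a rotation vector about the tool's x, y, z in degrees, a list of three; "travel": the shift along the tool's x, y, z in mm, a list of three; "hand": the opening, from -1 (shut) to 1 (fully open). A call has 1 to 8 rows; each row is the pose to reach, as a shift and turn from the pose commanded when the call began, along the tool's axes at that moment; what a row does not reach only later rows make up. A row lasts 1/8 s, in which the tool goes at most 62.5 mm and 10.7 degrees, less where a joint would pass 70% of its speed; a pose out of reach is approached as far as the arm can. A call with a gripper value outside its range is refused whole. The fingers move at their own pace and stop on an object; "newtons" is the grip in N (left out, the last holds). Time passes only in rows, so rows that repeat a pose let the fingers close. It gives the time, the measured TCP pose, the force and the opening at its end, in the units of the state.
- bot.sense(): the state, without advancing time (a new reading comes with each control period).
- bot.capture(name): name is "scene" or "side" or "wrist"; returns a dict with "image" (420x560x3 uint8, red, green, blue), "fx", "fy", "cx", "cy" (pixels), "extrinsics" (4x4, takes a point from camera to world coordinates); the wrist camera has in their place "T_tool_cam" (4x4, takes a point from camera to tool coordinates, whose origin is the TCP and whose axes are the tool frame's). Camera axes: x right, y up, looking along -z (the intrinsics and any distortion apply to the point x, -y, -z); pixel columns grow to the right and rows downward; lengths in m; the calibration is good to about 2 mm. The wrist camera is an equidistant fisheye: a pixel r from the principal point sees the ray r / f radians off the axis. A picture is of the moment at which its call begins: read the wrist's pose just before it. There is no depth.
- bot.finish_job(): hands the job in, once; it reports no verdict.
The state is a dict: "time_s": time; "qpos": joint angles; "joint_vel": joint speeds; "joint_efforts": joint torques, N m; "tool_pos": TCP position; "ee_rot": TCP orientation; "force": force on the tool from outside, world axes, zero at the start; "moment": the same for the moment, N m; "opening": finger opening in m.
Only numpy, scipy, OpenCV 4.12 (cv2) and the standard library are available. Lean on these libraries where they do the work, as an engineer would, in place of code of your own. Each camera call takes 0.05 s, during which the arm holds its last target. There are 200 camera calls.

## Working session

There is one attempt and no reset: what is moved stays moved. The work goes in short steps, Python scripts to look and compute and a tool call to move; the robot and the scene stay as the last step left them, time stands still between calls to the robot, and variables do not carry over. Pictures are saved under pics/ and viewed, about 8 in all and at most 12, crops included, and the job is handed in when it is done.

Besides the shell and the picture viewer there is one more tool, called after "Emit:" by a JSON object that holds its "method" and its "body". play_rows: Moves the arm, as the interface text tells. Its arguments: {"type":"object","properties":{"moves":{"type":"array"},"newtons":{"type":"number"}},"required":["moves"]}

```bash
ls; mkdir -p pics; python3 - <<'E'
from cell import bot
import cv2,numpy as np
s=bot.sense();print(s)
for n in("scene","side"):
    c=bot.capture(n);cv2.imwrite(f"pics/{n}0.png",c["image"][:,:,::-1])
    np.savez(f"{n}.npz",**c);print(n,c["fx"],c["cx"],c["cy"],np.round(c["extrinsics"],3), [k for k in c])
E
```

```text
pics
{'time_s': 0.0, 'qpos': array([-7.78889999e+01,  1.79608014e+01,  8.58552530e+01, -1.08189825e-03,
        7.62598506e+01, -1.27984352e+01]), 'joint_vel': array([-0.0385901 , -0.03522515, -0.00662697, -0.01327918,  0.00443402,
        0.01425894]), 'joint_efforts': array([-1.54980778e-03, -4.02211940e+01, -2.52268767e+01,  6.93637761e-02,
        3.52920697e-02, -1.11446523e-04]), 'tool_pos': array([ 0.22107133, -0.47593944,  0.26014076]), 'ee_rot': array([-1.79984210e+02,  7.42518336e-02, -6.50902967e+01]), 'force': array([-0.37158011,  0.01283255,  0.67767139]), 'moment': array([-0.03749886, -0.00597724,  0.01528329]), 'opening': 0.08828767723003308}
scene 521.3203838060441 285.05218372410184 202.60490973055153 [[-0.659  0.323 -0.679 -0.411]
 [-0.751 -0.261  0.606  0.824]
 [ 0.019  0.91   0.415  0.7  ]
 [ 0.     0.     0.     1.   ]] ['image', 'fx', 'fy', 'cx', 'cy', 'extrinsics']
side 378.8576850542684 280.63785487426253 209.32935390099152 [[-1.    -0.014  0.017  0.564]
 [ 0.022 -0.55   0.835  0.793]
 [-0.002  0.835  0.551  0.709]
 [ 0.     0.     0.     1.   ]] ['image', 'fx', 'fy', 'cx', 'cy', 'extrinsics']
```

View pics/scene0.png

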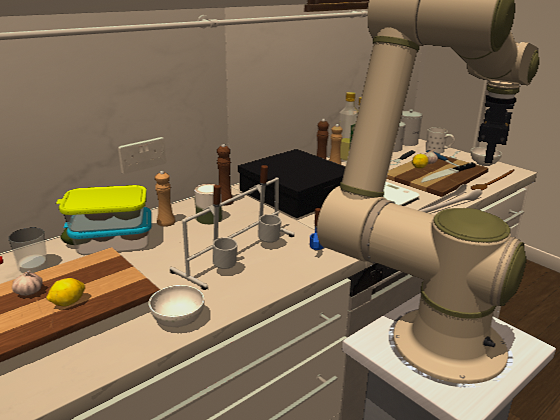

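View pics/side0.png

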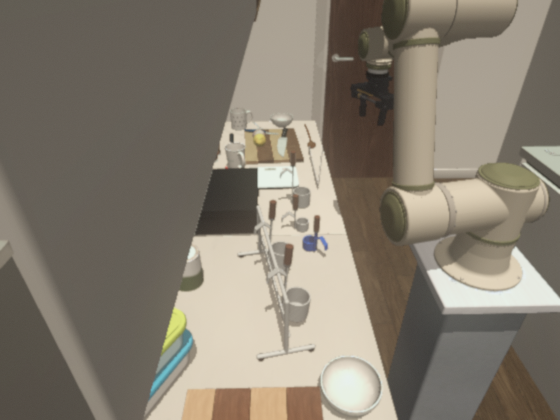

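The scene view shows the rack with its hung ladles at about (225,255) and (270,230); the arm hides the standing ladles. In the side view:
- hung grips at about (289,255) and (272,210)
- standing ladles: grip (293,160) with cup (302,198), and grip (296,202) with a smaller cup (302,225)
- blue look-alike at (313,240)

The one at (293,160), with the larger cup and longer shaft, looks like the big ladle. I'll confirm this in an enlarged crop.

```bash
python3 - <<'E'
import cv2
i=cv2.imread("pics/side0.png")[140:370,225:355]
i=cv2.resize(i[:150],None,fx=5,fy=4*1.0,interpolation=cv2.INTER_CUBIC) if 0 else i
a=cv2.resize(i[0:120],None,fx=5,fy=5,interpolation=cv2.INTER_CUBIC)
cv2.imwrite("pics/crop1.png",a)
b=cv2.imread("pics/scene0.png")[160:300,160:340]
cv2.imwrite("pics/crop2.png",cv2.resize(b,None,fx=4,fy=4,interpolation=cv2.INTER_CUBIC))
b=cv2.imread("pics/side0.png")[190:370,225:340]
cv2.imwrite("pics/crop3.png",cv2.resize(b,None,fx=3.3,fy=3.3,interpolation=cv2.INTER_CUBIC))
E
```

```text
(no output)
```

View pics/crop1.png

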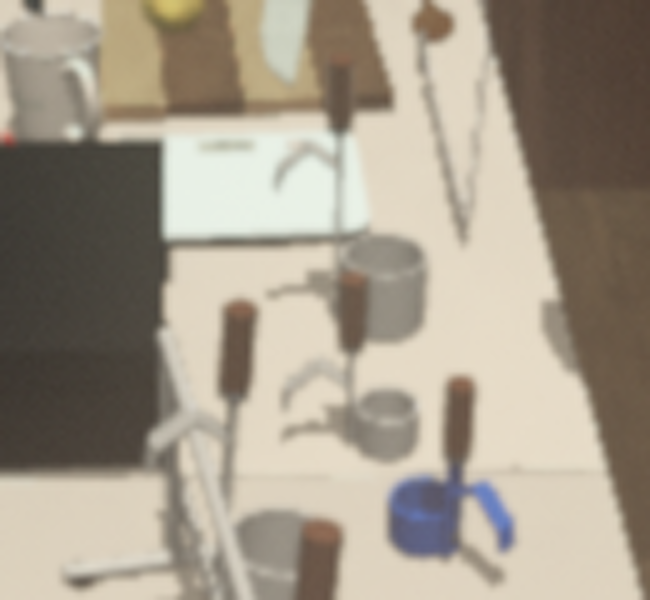

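View pics/crop2.png

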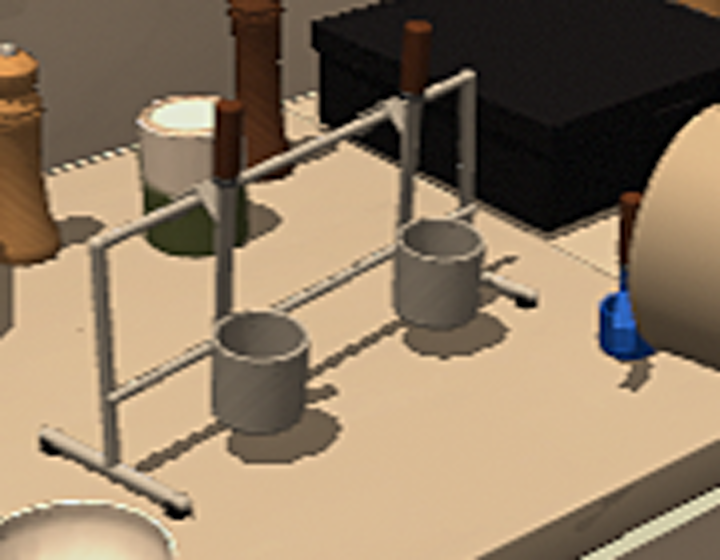

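```bash
cat >h.py <<'E'
import numpy as np
from scipy.spatial.transform import Rotation as R
def ray(c,u,v):
    d=np.array([(u-c["cx"])/c["fx"],-(v-c["cy"])/c["fy"],-1.]);E=c["extrinsics"]
    return E[:3,3],E[:3,:3]@d
def onz(c,u,v,z):
    o,d=ray(c,u,v);return np.round(o+d*(z-o[2])/d[2],4)
def proj(c,p):
    E=c["extrinsics"];q=E[:3,:3].T@(np.array(p)-E[:3,3])
    return c["cx"]+c["fx"]*q[0]/-q[2],c["cy"]-c["fy"]*q[1]/-q[2]
E
python3 - <<'E'
from h import *
s=np.load("side.npz");c=np.load("scene.npz")
S=lambda u,v,z:onz(s,225+u/5,140+v/5,z)
C=lambda u,v,z:onz(c,160+u/4,160+v/4,z)
print("big top",S(341,60,.198),"bot",S(340,130,.153),"cupcenter rim",S(383,256,.055),"bottom",S(382,320,.0),"hooktip",S(278,186,.106), "hook top",S(308,145,.14))
print("small top",S(353,280,.124),"bot",S(351,350,.078),"rim",S(387,405,.032))
print("rail scene",C(98,243,.16),C(470,74,.16)); print("rail side far",S(163,330,.16))
print("rail foot", C(45,435,.005),C(185,505,.005))
print("hung L grip top",C(229,106,.228),"R",C(418,28,.228)," rims L",C(262,333,.081),"R",C(440,242,.081))
print("side hungR top",S(239,306,.228),"hungL",S(322,530,.228))
print("blue",S(460,385,.124),S(425,490,.03))
E
```

```text
big top [ 0.5007 -0.3109  0.198 ] bot [ 0.5011 -0.302   0.153 ] cupcenter rim [ 0.4702 -0.3074  0.055 ] bottom [ 0.4689 -0.3131  0.    ] hooktip [ 0.5409 -0.3141  0.106 ] hook top [ 0.5215 -0.3067  0.14  ]
small top [ 0.4998 -0.1639  0.124 ] bot [ 0.5004 -0.1583  0.078 ] rim [ 0.4768 -0.1654  0.032 ]
rail scene [0.5421 0.2821 0.16  ] [ 0.6067 -0.0544  0.16  ]
rail side far [ 0.6078 -0.0565  0.16  ]
rail foot [0.6055 0.2925 0.005 ] [0.4848 0.2687 0.005 ]
hung L grip top [0.528  0.1983 0.228 ] R [0.5593 0.0311 0.228 ]  rims L [0.5135 0.1902 0.081 ] R [0.5406 0.027  0.081 ]
side hungR top [0.5668 0.0287 0.228 ] hungL [0.5343 0.1986 0.228 ]
blue [ 0.4476 -0.053   0.124 ] [ 0.4604 -0.0817  0.03  ]
```

View pics/crop3.png

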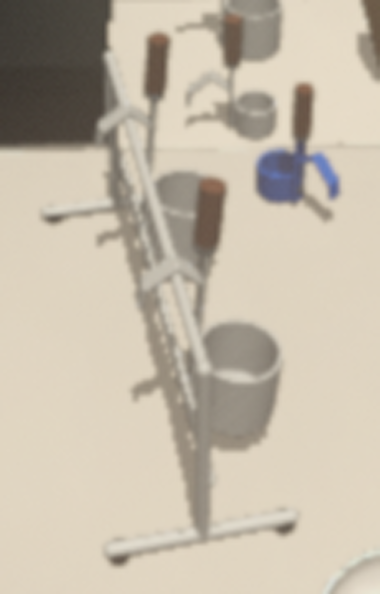

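The crop confirms it. The ladle with grip (293,159) and cup (302,198) has the larger, deeper cup and longer shaft, so it's the big one. The other steel ladle at (296,202) is the small one, and the blue one at (313,240) is the look-alike. The fitted rail yaw is about 11°, the hung ladles sit at about +91 and -80 mm along it, and the big grip is near (0.501,-0.307). Next I'll move above the grip.

```bash
cat >>h.py <<'E'
def go(s,p,yaw):
    "tool-frame travel mm and rotvec deg from state s (commanded ~ measured) to p, tool down, yaw"
    A=R.from_euler('xyz',s["ee_rot"],degrees=True);B=R.from_euler('xyz',[180,0,yaw],degrees=True)
    print("travel",np.round(A.inv().apply(np.array(p)-s["tool_pos"])*1000,1),"rot",np.round((A.inv()*B).as_rotvec(degrees=True),1))
E
python3 - <<'E'
from h import *;from cell import bot
go(bot.sense(),[.501,-.307,.30],-90)
E
```

```text
travel [ -35.4 -325.1  -39.6] rot [-0.   0.1 24.9]
```

Emit:
{"method": "play_rows", "body": {"moves": [{"travel": [-5, -45, -25], "rotation": [0, 0, 5], "hand": 1}, {"travel": [-11, -100, -40], "rotation": [0, 0, 10], "hand": 1}, {"travel": [-17, -155, -40], "rotation": [0, 0, 15], "hand": 1}, {"travel": [-23, -210, -40], "rotation": [0, 0, 20], "hand": 1}, {"travel": [-29, -265, -40], "rotation": [0, 0, 25], "hand": 1}, {"travel": [-33, -305, -40], "rotation": [0, 0, 25], "hand": 1}, {"travel": [-35, -325, -40], "rotation": [0, 0, 25], "hand": 1}, {"travel": [-35, -325, -40], "rotation": [0, 0, 25], "hand": 1}], "newtons": 30}}

```text
time_s: 1.1
tool_pos: [0.5013, -0.3074, 0.3003]
ee_rot: [180.0, 0.0, -90.0]
force: [-0.5, -1.1, 0.9]
opening: 0.0881
```

```bash
python3 - <<'E'
from h import *;from cell import bot
import cv2
s=bot.sense();c=bot.capture("wrist");np.savez("wrist.npz",p=s["tool_pos"],r=s["ee_rot"],**c)
print(s["time_s"],s["tool_pos"],s["ee_rot"],c["fx"],c["cx"],c["cy"],c["T_tool_cam"].round(3))
d=bot.capture("scene");np.savez("scene2.npz",**d)
w=c["image"][:,:,::-1];e=d["image"][:,:,::-1]
cv2.imwrite("pics/w1.png",w);cv2.imwrite("pics/s1.png",e)
E
```

```text
1.1 [ 0.50129386 -0.3073665   0.30029231] [ 1.79960000e+02  1.93949066e-02 -9.00190434e+01] 325.19226210127806 279.9179288824371 215.31046007889267 [[ 1.    -0.001  0.    -0.001]
 [-0.001 -0.956 -0.294 -0.077]
 [ 0.001  0.294 -0.956 -0.124]
 [ 0.     0.     0.     1.   ]]
```

View pics/w1.png

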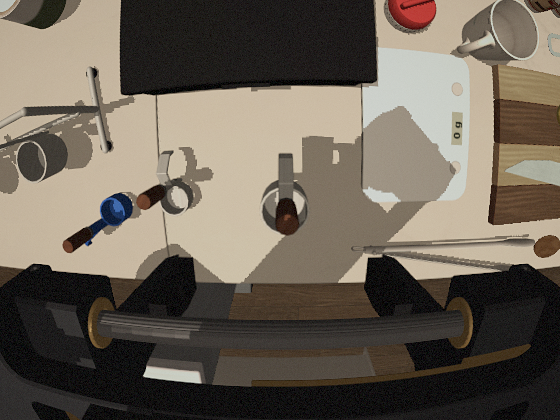

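The wrist view shows the big ladle upright: grip top near (288,228), grip bottom near (286,203), cup centred at (285,203), and hook outer strap at (286,154)–(286,197). The small ladle is at (165,195) and the blue one at (90,220).

```bash
cat >>h.py <<'E'
def wz(f,u,v,z):
    x=(u-f["cx"])/f["fx"];y=(v-f["cy"])/f["fy"];t=np.hypot(x,y)
    d=np.array([x/t*np.sin(t),-y/t*np.sin(t),-np.cos(t)])
    A=R.from_euler('xyz',f["r"],degrees=True).as_matrix();T=f["T_tool_cam"]
    o=f["p"]+A@T[:3,3];d=A@T[:3,:3]@d
    return np.round(o+d*(z-o[2])/d[2],4)
E
python3 - <<'E'
from h import *
f=np.load("wrist.npz")
print("top",wz(f,288,226,.2),"bot",wz(f,286,202,.153),"hook far top",wz(f,286,154,.135),"cup rim",wz(f,285,203,.055))
print("hook strap outer corners",wz(f,279,154,.136),wz(f,293,154,.136))
print("hook-end L/R edges near",wz(f,279,195,.14),wz(f,294,195,.14))
print("small",wz(f,158,190,.12))
import cv2
i=f["image"][130:250,235:335,::-1];cv2.imwrite("pics/w1c.png",cv2.resize(i,None,fx=5,fy=5,interpolation=cv2.INTER_CUBIC))
E
```

```text
top [ 0.5008 -0.3126  0.2   ] bot [ 0.5065 -0.3119  0.153 ] hook far top [ 0.546 -0.312  0.135] cup rim [ 0.4794 -0.3125  0.055 ]
hook strap outer corners [ 0.5461 -0.3058  0.136 ] [ 0.5462 -0.3182  0.136 ]
hook-end L/R edges near [ 0.5096 -0.3058  0.14  ] [ 0.5096 -0.3193  0.14  ]
small [ 0.5109 -0.184   0.12  ]
```

View pics/w1c.png

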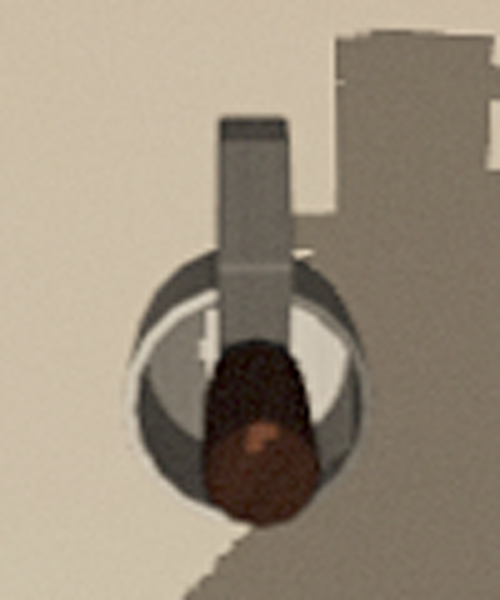

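The ladle yaw is about 0° and the grip is at (0.501,-0.312). I'll descend and close.

Emit:
{"method": "play_rows", "body": {"moves": [{"travel": [5, 0, 30], "rotation": [0, 0, 0], "hand": 1}, {"travel": [5, 0, 60], "rotation": [0, 0, 0], "hand": 1}, {"travel": [5, 0, 85], "rotation": [0, 0, 0], "hand": 1}, {"travel": [5, 0, 103], "rotation": [0, 0, 0], "hand": 1}, {"travel": [5, 0, 113], "rotation": [0, 0, 0], "hand": 1}, {"travel": [5, 0, 113], "rotation": [0, 0, 0], "hand": 1}, {"travel": [5, 0, 113], "rotation": [0, 0, 0], "hand": -1}, {"travel": [5, 0, 113], "rotation": [0, 0, 0], "hand": -1}], "newtons": 30}}

```text
time_s: 2.2
tool_pos: [0.5013, -0.3127, 0.1884]
ee_rot: [-180.0, -0.0, -90.1]
force: [0.1, -0.1, -0.4]
opening: 0.0703
```

Emit:
{"method": "play_rows", "body": {"moves": [{"travel": [0, 0, 0], "rotation": [0, 0, 0], "hand": -1}, {"travel": [0, 0, 0], "rotation": [0, 0, 0], "hand": -1}, {"travel": [0, 0, 0], "rotation": [0, 0, 0], "hand": -1}, {"travel": [0, 0, 0], "rotation": [0, 0, 0], "hand": -1}]}}

```text
time_s: 2.7
tool_pos: [0.5011, -0.3125, 0.1877]
ee_rot: [180.0, 0.0, -90.1]
force: [1.9, -0.5, -0.4]
opening: 0.0302
```

Emit:
{"method": "play_rows", "body": {"moves": [{"travel": [0, 0, 0], "rotation": [0, 0, 0], "hand": -1}, {"travel": [0, 0, 0], "rotation": [0, 0, 0], "hand": -1}, {"travel": [0, 0, 0], "rotation": [0, 0, 0], "hand": -1}, {"travel": [0, 0, 0], "rotation": [0, 0, 0], "hand": -1}]}}

```text
time_s: 3.2
tool_pos: [0.5011, -0.3125, 0.1877]
ee_rot: [-180.0, 0.0, -90.1]
force: [-0.1, 0.9, 0.6]
opening: 0.0172
```

Emit:
{"method": "play_rows", "body": {"moves": [{"travel": [0, 0, -10], "rotation": [0, 0, 0], "hand": -1}, {"travel": [0, 0, -30], "rotation": [0, 0, 0], "hand": -1}, {"travel": [0, 0, -60], "rotation": [0, 0, 0], "hand": -1}, {"travel": [0, 0, -95], "rotation": [0, 0, 0], "hand": -1}, {"travel": [0, 0, -130], "rotation": [0, 0, 0], "hand": -1}, {"travel": [0, 0, -155], "rotation": [0, 0, 0], "hand": -1}, {"travel": [0, 0, -170], "rotation": [0, 0, 0], "hand": -1}, {"travel": [0, 0, -170], "rotation": [0, 0, 0], "hand": -1}]}}

```text
time_s: 4.2
tool_pos: [0.5012, -0.3126, 0.3583]
ee_rot: [-179.9, -0.1, -90.1]
force: [0.1, 0.1, -1.8]
opening: 0.017
```

```bash
python3 - <<'E'
from h import *;from cell import bot
import cv2
s=bot.sense()
for n in("wrist","side"):
    c=bot.capture(n);np.savez(n+"2.npz",p=s["tool_pos"],r=s["ee_rot"],**c)
    if n=="side": b=c["image"][40:240,240:400,::-1]
    else: a=c["image"][100:350,180:380,::-1]
cv2.imwrite("pics/l.png",np.hstack([cv2.resize(a,(440,550)),cv2.resize(b,(352,440))[:,:] if 0 else cv2.resize(b,(360,550))]))
# carry goals: front of rack, gap centre; rail frame yaw 10.9
C=np.array([.5744,.1138]);ex=np.array([.982,.1885]);ey=np.array([-.1885,.982])
for x in(-.139,-.019):
    p=C+.0056*ey+x*ex; print(x,p); go(s,[*p,.357],-79.1)
E
```

```text
-0.139 [0.4368464 0.0930977]
travel [-405.6   65.     0.9] rot [ -0.1  -0.1 -11. ]
-0.019 [0.5546864 0.1157177]
travel [-428.4  -52.8    1. ] rot [ -0.1  -0.1 -11. ]
```

View pics/l.png

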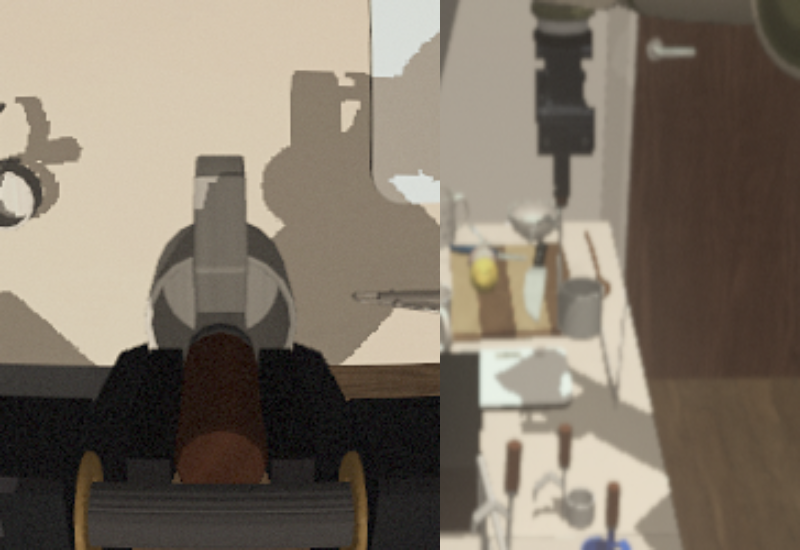

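The ladle is held upright and clear of the worktop (cup at about (575,305) in the right panel). The small ladle is undisturbed. Now I'll carry it in front of the rack.

Emit:
{"method": "play_rows", "body": {"moves": [{"travel": [-15, 3, 0], "rotation": [0, 0, -1], "hand": -1}, {"travel": [-50, 10, 0], "rotation": [0, 0, -2], "hand": -1}, {"travel": [-95, 18, 0], "rotation": [0, 0, -3], "hand": -1}, {"travel": [-145, 26, 0], "rotation": [0, 0, -4], "hand": -1}, {"travel": [-195, 34, 0], "rotation": [0, 0, -5], "hand": -1}, {"travel": [-245, 42, 0], "rotation": [0, 0, -7], "hand": -1}, {"travel": [-295, 50, 0], "rotation": [0, 0, -8], "hand": -1}, {"travel": [-340, 57, 0], "rotation": [0, 0, -9], "hand": -1}]}}

```text
time_s: 5.3
tool_pos: [0.4433, 0.0299, 0.3573]
ee_rot: [180.0, 0.0, -81.0]
force: [1.5, -0.5, -1.2]
opening: 0.0172
```

Emit:
{"method": "play_rows", "body": {"moves": [{"travel": [-35, 3, 0], "rotation": [0, 0, -1], "hand": -1}, {"travel": [-55, 6, 0], "rotation": [0, 0, -2], "hand": -1}, {"travel": [-65, 8, 0], "rotation": [0, 0, -2], "hand": -1}, {"travel": [-65, 8, 0], "rotation": [0, 0, -2], "hand": -1}, {"travel": [-65, 8, 0], "rotation": [0, 0, -2], "hand": -1}]}}

```text
time_s: 5.92
tool_pos: [0.4268, 0.09, 0.3576]
ee_rot: [180.0, -0.0, -79.1]
force: [0.1, -0.0, -1.1]
opening: 0.0169
```

```bash
python3 - <<'E'
from h import *;from cell import bot
import cv2
s=bot.sense();print(s["time_s"],s["tool_pos"],s["ee_rot"])
go(s,[.5547,.1157,.357],-79.1)
c=bot.capture("wrist");np.savez("wrist3.npz",p=s["tool_pos"],r=s["ee_rot"],**c)
cv2.imwrite("pics/w3.png",c["image"][:,:,::-1])
E
```

```text
5.925 [0.4267678  0.09003767 0.35755748] [ 1.79985862e+02 -4.30904749e-03 -7.91308839e+01]
travel [  -1.1 -130.5    0.5] rot [ 0. -0. -0.]
```

View pics/w3.png

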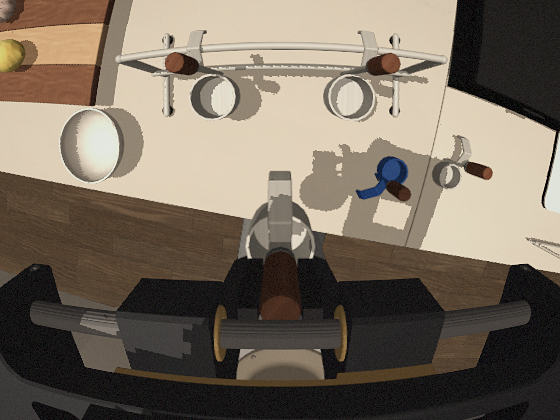

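The wrist view shows the rail from (118,58) to (445,60), with its crown near (282,45). The hung hooks cross it at about (200,47) and (368,46), the hung cups are at (213,97) and (350,97), and the held ladle is centred at (280,210). I'll compare these with my estimate.

```bash
python3 - <<'E'
from h import *
f=np.load("wrist3.npz")
C=np.array([.5744,.1138]);M=np.array([[.982,.1885],[-.1885,.982]])
for n,u,v,z in[("railL",118,58,.16),("railR",445,60,.16),("rail",282,45,.164),("railm2",240,47,.164),("hL",200,47,.166),("hR",368,46,.166),("gripL bottom-ish/top",172,64,.228),("gripR top",392,63,.228),("cupL",215,97,.081),("cupR",350,97,.081),("held hook",280,180,.303),("held far",280,173,.306),("held grip",281,300,.37)]:
    p=wz(f,u,v,z);print(n,p,"railframe",np.round(M@(p[:2]-C)*1000,1))
E
```

```text
railL [0.543  0.2868 0.16  ] railframe [  1.8 175.8]
railR [ 0.6066 -0.0525  0.16  ] railframe [   0.3 -169.4]
rail [0.5741 0.1169 0.164 ] railframe [0.3 3.1]
railm2 [0.5652 0.1564 0.164 ] railframe [-1.  43.6]
hL [0.5599 0.1952 0.166 ] railframe [ 1.1 82.7]
hR [0.5925 0.0351 0.166 ] railframe [  2.9 -80.7]
gripL bottom-ish/top [0.5324 0.1979 0.228 ] railframe [-25.4  90.5]
gripR top [0.5665 0.0269 0.228 ] railframe [-24.1 -83.8]
cupL [0.5148 0.1885 0.081 ] railframe [-44.4  84.6]
cupR [0.5464 0.0262 0.081 ] railframe [-44.  -80.7]
held hook [0.4684 0.0985 0.303 ] railframe [-107.    5.]
held far [0.4728 0.0994 0.306 ] railframe [-102.5    5. ]
held grip [0.4335 0.0914 0.37  ] railframe [-142.6    4.6]
```

Both estimates agree to 1–3 mm. I'll advance over the rail at height, then lower.

Emit:
{"method": "play_rows", "body": {"moves": [{"travel": [0, -10, 0], "rotation": [0, 0, 0], "hand": -1}, {"travel": [0, -35, 0], "rotation": [0, 0, 0], "hand": -1}, {"travel": [0, -65, 0], "rotation": [0, 0, 0], "hand": -1}, {"travel": [0, -95, 0], "rotation": [0, 0, 0], "hand": -1}, {"travel": [0, -118, 0], "rotation": [0, 0, 0], "hand": -1}, {"travel": [0, -130, 0], "rotation": [0, 0, 0], "hand": -1}, {"travel": [0, -130, 0], "rotation": [0, 0, 0], "hand": -1}, {"travel": [0, -130, 0], "rotation": [0, 0, 0], "hand": -1}]}}

```text
time_s: 6.98
tool_pos: [0.5543, 0.115, 0.3576]
ee_rot: [180.0, 0.0, -79.1]
force: [0.4, 0.3, -2.2]
opening: 0.0171
```

```bash
python3 - <<'E'
from h import *;from cell import bot
import cv2
s=bot.sense();print(s["time_s"],s["tool_pos"],s["ee_rot"]);go(s,[.5547,.1157,.357],-79.1)
c=bot.capture("scene");d=bot.capture("wrist");np.savez("wrist4.npz",p=s["tool_pos"],r=s["ee_rot"],**d)
a=c["image"][80:300,130:370,::-1];b=d["image"][100:380,120:440,::-1]
cv2.imwrite("pics/m4.png",np.hstack([cv2.resize(a,(400,367)),cv2.resize(b,(400,367))]))
E
```

```text
6.975 [0.55425961 0.11499967 0.35761444] [ 1.79987811e+02  1.91437705e-03 -7.91024873e+01]
travel [-0.6 -0.6  0.6] rot [ 0.  0. -0.]
```

View pics/m4.png

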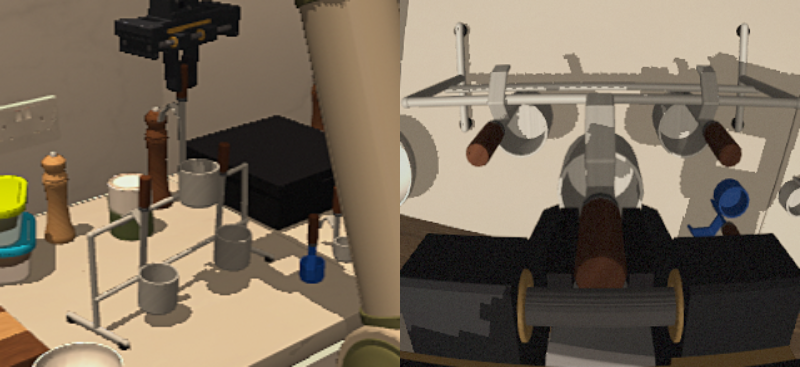

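The held ladle is centred between the neighbours, with its hook over the rail at about (600,100) in the right panel. Lowering.

Emit:
{"method": "play_rows", "body": {"moves": [{"travel": [0, -1, 10], "rotation": [0, 0, 0], "hand": -1}, {"travel": [0, -1, 30], "rotation": [0, 0, 0], "hand": -1}, {"travel": [0, -1, 50], "rotation": [0, 0, 0], "hand": -1}, {"travel": [0, -1, 70], "rotation": [0, 0, 0], "hand": -1}, {"travel": [0, -1, 90], "rotation": [0, 0, 0], "hand": -1}, {"travel": [0, -1, 107], "rotation": [0, 0, 0], "hand": -1}, {"travel": [0, -1, 117], "rotation": [0, 0, 0], "hand": -1}, {"travel": [0, -1, 117], "rotation": [0, 0, 0], "hand": -1}]}}

```text
time_s: 8.07
tool_pos: [0.5551, 0.1153, 0.2402]
ee_rot: [179.9, 0.0, -79.1]
force: [-0.3, 0.2, -0.7]
opening: 0.0169
```

```bash
python3 - <<'E'
from h import *;from cell import bot
import cv2
s=bot.sense();print(s["time_s"],s["tool_pos"],s["force"])
c=bot.capture("scene");d=bot.capture("side");np.savez("wrist4.npz",**d)
a=c["image"][130:280,150:330,::-1];b=d["image"][170:350,220:350,::-1]
cv2.imwrite("pics/m5.png",np.hstack([cv2.resize(a,(480,400)),cv2.resize(b,(290,400))]))
E
```

```text
8.075 [0.55505791 0.11533899 0.24018628] [-0.32032868  0.20576391 -0.65146012]
```

View pics/m5.png

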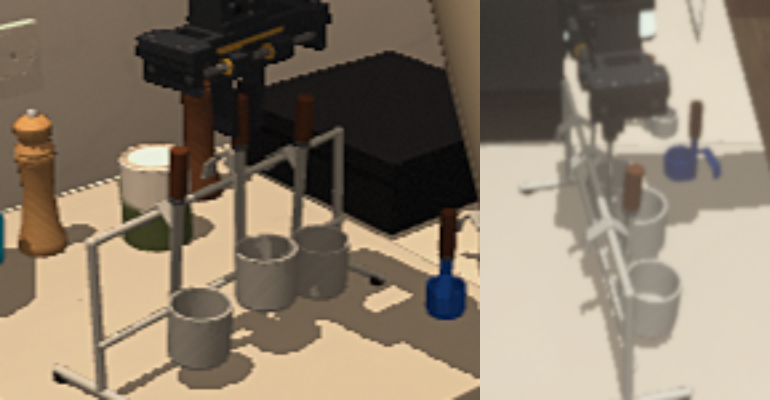

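The hook lip is behind the rail at about (212,165) in the left panel, and the neighbours haven't moved. I'll finish lowering slowly.

Emit:
{"method": "play_rows", "body": {"moves": [{"travel": [0, 0, 6], "rotation": [0, 0, 0], "hand": -1}, {"travel": [0, 0, 12], "rotation": [0, 0, 0], "hand": -1}, {"travel": [0, 0, 16], "rotation": [0, 0, 0], "hand": -1}, {"travel": [0, 0, 19], "rotation": [0, 0, 0], "hand": -1}, {"travel": [0, 0, 21], "rotation": [0, 0, 0], "hand": -1}, {"travel": [0, 0, 21], "rotation": [0, 0, 0], "hand": -1}]}}

```text
time_s: 8.93
tool_pos: [0.5553, 0.1153, 0.2197]
ee_rot: [180.0, 0.0, -79.1]
force: [0.5, -0.2, -1.2]
opening: 0.0171
```

Emit:
{"method": "play_rows", "body": {"moves": [{"travel": [0, 0, 1], "rotation": [0, 0, 0], "hand": -1}, {"travel": [0, 0, 2], "rotation": [0, 0, 0], "hand": -1}, {"travel": [0, 0, 2], "rotation": [0, 0, 0], "hand": -1}]}}

```text
time_s: 9.3
tool_pos: [0.5554, 0.1154, 0.218]
ee_rot: [-180.0, -0.0, -79.1]
force: [-0.9, 0.4, 0.6]
opening: 0.0172
```

Emit:
{"method": "play_rows", "body": {"moves": [{"travel": [0, 0, 1], "rotation": [0, 0, 0], "hand": -1}, {"travel": [0, 0, 1.5], "rotation": [0, 0, 0], "hand": -1}, {"travel": [0, 0, 1.5], "rotation": [0, 0, 0], "hand": -1}]}}

```text
time_s: 9.68
tool_pos: [0.5555, 0.1154, 0.2178]
ee_rot: [-179.9, -0.0, -79.1]
force: [-4.7, -0.1, 10.3]
opening: 0.0167
```

Contact: the rail now carries the ladle (about 10 N). I'll ease up 1 mm and open partway.

Emit:
{"method": "play_rows", "body": {"moves": [{"travel": [0, 0, -1], "rotation": [0, 0, 0], "hand": -1}, {"travel": [0, 0, -1], "rotation": [0, 0, 0], "hand": -0.5}, {"travel": [0, 0, -1], "rotation": [0, 0, 0], "hand": -0.3}, {"travel": [0, 0, -1], "rotation": [0, 0, 0], "hand": -0.1}, {"travel": [0, 0, -1], "rotation": [0, 0, 0], "hand": 0.1}, {"travel": [0, 0, -1], "rotation": [0, 0, 0], "hand": 0.1}, {"travel": [0, 0, -1], "rotation": [0, 0, 0], "hand": 0.1}, {"travel": [0, 0, -1], "rotation": [0, 0, 0], "hand": 0.1}]}}

```text
time_s: 10.68
tool_pos: [0.5553, 0.1154, 0.2172]
ee_rot: [180.0, 0.0, -79.1]
force: [0.1, -0.3, -0.7]
opening: 0.0485
```

Emit:
{"method": "play_rows", "body": {"moves": [{"travel": [0, 0, -5], "rotation": [0, 0, 0], "hand": 0.1}, {"travel": [0, 0, -15], "rotation": [0, 0, 0], "hand": 0.1}, {"travel": [0, 0, -30], "rotation": [0, 0, 0], "hand": 0.1}, {"travel": [0, 0, -50], "rotation": [0, 0, 0], "hand": 0.1}, {"travel": [0, 0, -75], "rotation": [0, 0, 0], "hand": 0.1}, {"travel": [0, 0, -100], "rotation": [0, 0, 0], "hand": 0.1}, {"travel": [0, 0, -120], "rotation": [0, 0, 0], "hand": 0.1}, {"travel": [0, 0, -120], "rotation": [0, 0, 0], "hand": 0.1}]}}

```text
time_s: 11.68
tool_pos: [0.5556, 0.1154, 0.3392]
ee_rot: [-179.8, -0.0, -79.1]
force: [0.1, 0.3, -0.5]
opening: 0.0487
```

```bash
python3 - <<'E'
from h import *;from cell import bot
import cv2
s=bot.sense();print(s["time_s"],s["tool_pos"],s["force"],s["opening"])
c=bot.capture("scene");d=bot.capture("side")
cv2.imwrite("pics/f1.png",c["image"][:,:,::-1]);e=bot.capture("scene")
print("motion",np.abs(c["image"].astype(int)-e["image"])[150:300,150:340].max())
a=c["image"][130:280,150:330,::-1];b=d["image"][120:350,220:350,::-1]
cv2.imwrite("pics/m6.png",np.hstack([cv2.resize(a,(480,530)),cv2.resize(b,(300,530))]))
E
```

```text
11.675 [0.55561585 0.11535441 0.33922011] [ 0.05956889  0.30389747 -0.45841475] 0.04866275933956651
motion 149
```

View pics/m6.png

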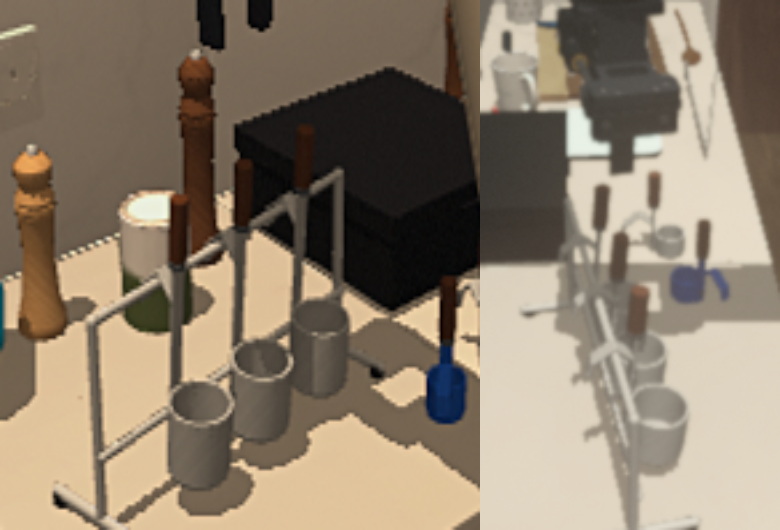

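The ladle hangs in the gap (grip at about (244,190) in the left panel), level with its neighbours, and the small ladle still stands. It may still be swinging, so I'll wait and check that it's at rest.

Emit:
{"method": "play_rows", "body": {"moves": [{"travel": [0, 0, 0], "rotation": [0, 0, 0], "hand": 0.1}, {"travel": [0, 0, 0], "rotation": [0, 0, 0], "hand": 0.1}, {"travel": [0, 0, 0], "rotation": [0, 0, 0], "hand": 0.1}, {"travel": [0, 0, 0], "rotation": [0, 0, 0], "hand": 0.1}, {"travel": [0, 0, 0], "rotation": [0, 0, 0], "hand": 0.1}, {"travel": [0, 0, 0], "rotation": [0, 0, 0], "hand": 0.1}, {"travel": [0, 0, 0], "rotation": [0, 0, 0], "hand": 0.1}, {"travel": [0, 0, 0], "rotation": [0, 0, 0], "hand": 0.1}]}}

```text
time_s: 12.82
tool_pos: [0.5553, 0.1153, 0.3372]
ee_rot: [-180.0, 0.0, -79.1]
force: [0.8, 0.4, 0.5]
opening: 0.0486
```

Emit:
{"method": "play_rows", "body": {"moves": [{"travel": [0, 0, 0], "rotation": [0, 0, 0], "hand": 0.1}, {"travel": [0, 0, 0], "rotation": [0, 0, 0], "hand": 0.1}, {"travel": [0, 0, 0], "rotation": [0, 0, 0], "hand": 0.1}, {"travel": [0, 0, 0], "rotation": [0, 0, 0], "hand": 0.1}, {"travel": [0, 0, 0], "rotation": [0, 0, 0], "hand": 0.1}, {"travel": [0, 0, 0], "rotation": [0, 0, 0], "hand": 0.1}, {"travel": [0, 0, 0], "rotation": [0, 0, 0], "hand": 0.1}, {"travel": [0, 0, 0], "rotation": [0, 0, 0], "hand": 0.1}]}}

```text
time_s: 13.82
tool_pos: [0.5553, 0.1153, 0.3372]
ee_rot: [-180.0, 0.0, -79.1]
force: [0.1, 0.0, -0.1]
opening: 0.0486
```

```bash
python3 - <<'E'
from h import *;from cell import bot
import cv2
c=[bot.capture("scene")["image"].astype(int) for _ in range(4)]
for k in(1,2,3):
    D=np.abs(c[k]-c[0]).max(2);D[:150]=0
    y,x=np.where(D>40);print(k,len(x),(x.min(),x.max(),y.min(),y.max()) if len(x) else "")
    D=D[150:300,150:340];print((D>40).sum())
# compare with pictures: first picture (neighbours) and just after release
for n in("pics/scene0.png","pics/f1.png"):
    i=cv2.imread(n)[:,:,::-1].astype(int);D=np.abs(i-c[0]).max(2)
    print(n,"R/L grip regions",(D[180:225,205:225]>60).sum(),(D[160:185,256:272]>60).sum(),"mid grip",(D[170:205,222:245]>60).sum())
f=np.load("scene.npz");print("big grip top proj expect",proj(f,[.5744-.001*0-.0235,.1138,.229]))
cv2.imwrite("pics/f2.png",c[3][:,:,::-1].astype(np.uint8))
E
```

```text
1 0 
0
2 0 
0
3 0 
0
pics/scene0.png R/L grip regions 0 9 mid grip 101
pics/f1.png R/L grip regions 0 0 mid grip 0
big grip top proj expect (np.float64(240.49507140301273), np.float64(174.9622137403846))
```

```bash
python3 -c "
from cell import bot
print(bot.finish_job())"
```

```text
the job is handed in; nothing more can be done
None
```

The big ladle is hanging by its hook on the upper rail, in the gap between the two neighbours. I've let go of it and handed the job in at about 14 s; no verdict is reported.

- **Placing:** I gripped it by the wooden handle, lifted it 170 mm and carried it in front of the rack. I then lowered it onto the rail and felt about 10 N of contact before opening the gripper and moving 120 mm up and clear.
- **Position:** Its grip top appears within about 1–2 pixels of where a hung ladle at the planned spot should be. That spot is near the middle of the gap, about 85 mm from each neighbour by my estimate.
- **At rest:** A comparison taken right after release showed pixel changes, which could have been the ladle swinging, so I waited 2 s. Four pictures after that showed no motion.
- **Neighbours:** Both are where they started, judging by the pictures. The left one showed no change around its grip, and the right one only 9 changed pixels.
- **Small ladle:** I only checked it by eye; in the last side view it was still upright at its starting place.

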